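Tip the fittings tray into the stock bin

ROBOT

A 6-joint arm with a two-finger parallel gripper is mounted at the origin on the work surface. World frame = base frame: x ahead of the robot, y to its left, z up, the work surface at z = 0. Lengths are in m, angles in rad, forces in N, time in s.
With the tool pointing down it reaches from about 0.3 to 0.825 m from the base axis. Payload 5.4 kg.
Tool frame: the origin (TCP) lies midway between the tips of the shut fingers; the grasp point (between the pads) lies 19 mm behind it (manip.grip_point_offset is the distance from the TCP to the grasp point, in m); z points along the fingers, y is the line along which they close (so a half turn about z gives the same grasp; the last joint's range is limited). The gripper opens to 92 mm and grips with 3 to 60 N. Pads are 20 mm wide; open, the fingers measure 128 mm over their backs; the gripper's body (75 mm by 189 mm) begins 69 mm behind the grasp point.
Start: joints at [1.122, 0.158, 1.597, -0, 1.386, -0.21], TCP at [0.136, 0.559, 0.215] pointing down, gripper open.
Joint ranges: [-2.91, 2.91], [-0.94, 2.29], [0.18, 2.7], [-1.29, 4.43], [0.17, 2.64], [-3, 3]. Speed limits (rad/s): [2.57, 2.57, 3.14, 3.14, 3.14, 3.14].

INTERFACE

Orientations are given as a unit quaternion [x, y, z, w].
In Python, from plant import manip gives the robot as it stands. The module is installed in compiled form; this text tells all that it offers.
- The arm moves only by the tool servo_tool, never from a script. Its argument "steps" is a list that holds one entry, the list of rows, each a list of 5 numbers: the shift along the world's x, y, z in mm, then the turn about the world's z in rad, then the finger opening in mm, from 0 to 91.9. A call has exactly 10 rows; each row is the pose to reach, as a shift and turn from the pose commanded when the call began; what a row does not reach only later rows make up. A row lasts 1/12 s, in which the tool goes at most 41.7 mm and 7.16 degrees, less where a joint would pass 70% of its speed; a pose out of reach is approached as far as the arm can. A call with a gripper value outside its range is refused whole. The fingers move at their own pace and stop on an object; "squeeze" is the grip in N (left out, the last holds). Time passes only in rows, so rows that repeat a pose let the fingers close, or fill a call up. It gives the time, the measured TCP pose, the force, the opening and the grip force at its end, in the units of the state.
- manip.get_state(): the state, without advancing time (a new reading comes with each control period).
- manip.read_camera(name): name is "scene" or "top"; returns a dict with "pixels" (480x640x3 uint8, red, green, blue), "range_z" (480x640 float32, m along the optical axis (not along the pixel's ray), 0 where there is no reading), "fx", "fy", "cx", "cy" (pixels), "rvec" (rotation vector, rad) and "tvec" (3), from world to camera coordinates, as OpenCV has them. Camera axes: x right, y down, z forward; pixel columns grow to the right and rows downward; lengths in m; the calibration is good to about 2 mm. A picture is of the moment at which its call begins.
- manip.job_done(): hands the job in; it is judged then, once.
The state is a dict: "t": time; "joints": joint angles; "joint_vel": joint speeds; "joint_torque": joint torques, N m; "tool_pos": TCP position; "orientation": TCP orientation; "wrist_force": force on the tool from outside, world axes, zero at the start; "torque": the same for the moment, N m; "opening": finger opening in m; "gripper_force": force on a finger pad.
Only numpy, scipy, OpenCV 4.12 (cv2) and the standard library are available. Lean on these libraries where they do the work, as an engineer would, in place of code of your own. Each camera call takes 0.05 s, during which the arm holds its last target. There are 200 camera calls.

TASK

Carry the metal tray by its blue handle, without spilling, to the yellow stock bin on its height-adjustable stand, feel for the bin's rim and rest the tray's open lip gently on it while the tray is still about level, and then, keeping the lip down at the rim, tip it until all four loose fittings have slid off into the bin. Do not touch the fittings with the gripper. Set the empty tray back flat and squarely in the middle of its black mat, let go of it, and leave the carton, jar and screwdriver as they are.

Things in the scene. Friction and masses are not known exactly. Their poses are not given: they have to be found in the camera images.
- tray: Loose aluminium tray, 150 (its x) x 200 (its y) mm, floor 4 mm thick, walls 36 mm high and 4 mm thick on the +x side and both y ends; the -x side is open, with no wall (the lip). A blue bar handle runs overhead along its y. Weighs about 0.45 kg empty, up to 0.8 kg loaded. Origin: centre of the underside; z up. At the start it stands on the mat with the lip roughly towards the robot.
- tray_handle (a point): Centre of the tray's blue handle bar, 80 mm above the tray's underside, over its centre. The bar is 16 mm wide (tray x), 24 mm tall, 192 mm long (tray y), held at its ends by 34 mm wide upright straps 92 mm tall; 64 mm clear between tray floor and bar.
- tray_lip (a point): Middle of the open edge of the tray, at the height of the underside, 75 mm from the tray's origin along its -x.
- stand: Fixed steel foot of the stand that carries the yellow open bin. Origin: centre of its underside, on the bench. The bin is centred above it, square to it: outside 160 (stand x) x 260 (stand y) x 90 mm high, walls and floor 6 mm; long walls at -x (robot side) and +x (far side). It is clamped at a height that differs each time and is not reported: rim 120 to 160 mm above the bench.
- mat: Fixed black rubber mat 190 (its x) x 240 (its y) x 4 mm, the tray's place. Origin: centre of its underside; its top is 4 mm higher.
- breaker_a: Loose black circuit breaker block 40 x 26 x 22 mm with a small white toggle, about 50 g, standing in the tray. Origin: centre of its underside.
- breaker_b: A second one, the same.
- gland_a: Loose orange round cable gland, 34 mm across its foot, 26 mm high, about 30 g, standing in the tray. Origin: centre of its foot.
- gland_b: A second one, the same.
- carton: Bystander: small closed cardboard carton 70 x 90 x 50 mm. Origin: centre of its underside.
- jar: Bystander: jar 50 mm across, 70 mm high, red cap. Origin: centre of its underside.
- screwdriver: Bystander: screwdriver lying on the bench, about 0.2 m long. Origin: under its middle.

How it is judged:
By the outcome, as a careful person would: the job done as asked, in the order asked, and still so for the second after the job is handed in, with the robot touching nothing.
It also fails if it takes over 72 s, if anything falls off the work surface, if the arm or the gripper's body presses on something with over 40 N, if the wrist force passes 120 N, or if a joint passes its speed limit or range.

## Working session

There is one attempt and no reset: what is moved stays moved. The work goes in short steps, Python scripts to look and compute and a tool call to move; the robot and the scene stay as the last step left them, time stands still between calls to the robot, and variables do not carry over. Pictures are saved under pics/ and viewed, at most 10 in all, crops included, and the job is handed in when it is done.

Besides the shell and the picture viewer there is one more tool, called after "Request:" by a JSON object that holds its "api" and its "payload", one argument or row to a line. servo_tool: Moves the arm, as the interface text tells. Its arguments: {"type":"object","properties":{"steps":{"type":"array"},"squeeze":{"type":"number"}},"required":["steps"]}

```bash
mkdir -p pics
cat > h.py <<'E'
import numpy as np, cv2
from plant import manip
def cap(n):
    c=manip.read_camera(n); R=cv2.Rodrigues(np.array(c["rvec"],float))[0]; t=np.array(c["tvec"],float).ravel()
    z=c["range_z"]; v,u=np.mgrid[0:480,0:640]
    P=np.stack([(u-c["cx"])/c["fx"]*z,(v-c["cy"])/c["fy"]*z,z],-1)
    W=(P-t)@R; W[z==0]=np.nan
    return c,W,R,t
def save(c,f): cv2.imwrite(f,c["pixels"][...,::-1])
E
python3 - <<'E'
from h import *
s=manip.get_state(); print({k:np.round(v,3).tolist() for k,v in s.items()}, manip.grip_point_offset)
for n in("top","scene"):
    c,W,R,t=cap(n); save(c,f"pics/{n}0.png"); np.savez(f"{n}0.npz",p=c["pixels"],W=W); print(n,(-R.T@t).round(3),R[2].round(3))
E
```

```text
{'t': 0.0, 'joints': [1.122, 0.159, 1.598, 0.0, 1.386, -0.21], 'joint_vel': [-0.0, 0.0, -0.001, 0.0, -0.003, 0.0], 'joint_torque': [-0.0, -38.557, -32.211, 0.07, 0.038, -0.0], 'tool_pos': [0.136, 0.558, 0.214], 'orientation': [0.119, 0.993, -0.001, -0.0], 'wrist_force': [0.075, -0.302, -0.539], 'torque': [-0.016, 0.001, 0.022], 'gripper_force': 0.0, 'opening': 0.092} 0.0187
top [0.549 0.142 1.034] [ 0.035 -0.035 -0.999]
scene [ 1.038 -0.38   0.873] [-0.422  0.482 -0.768]
```

View pics/top0.png

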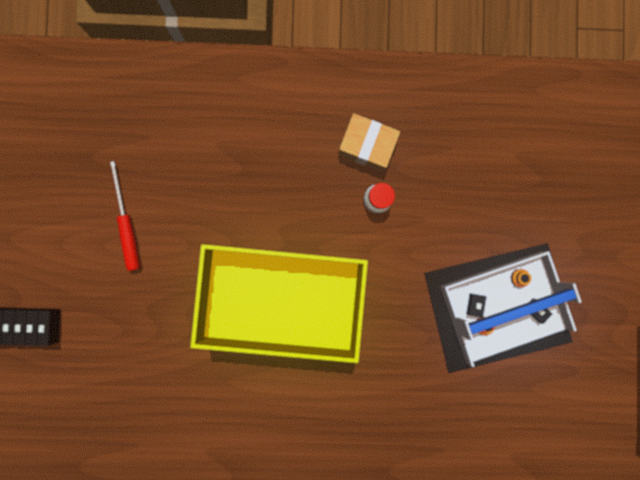

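View pics/scene0.png

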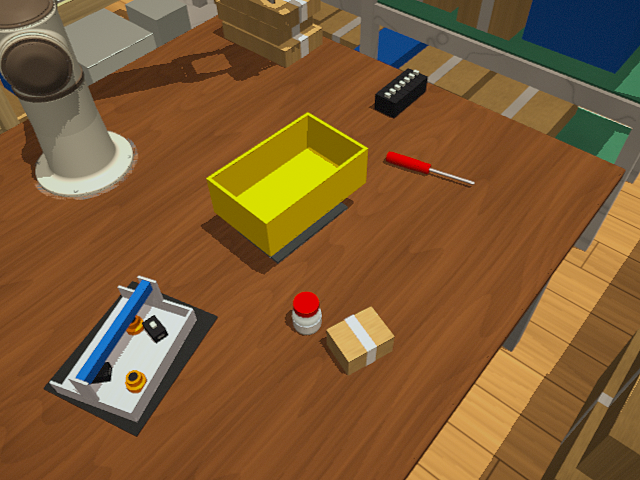

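```bash
cat >> h.py <<'E'
def rect(W,m):
    p=W[m]; p=p[~np.isnan(p).any(1)]; r=cv2.minAreaRect(p[:,:2].astype(np.float32)*1000)
    b=cv2.boxPoints(r); e=b[1]-b[0]; f=b[2]-b[1]; 
    if np.hypot(*f)>np.hypot(*e): e=f
    return dict(c=np.round(r[0],1),size=np.round(sorted(r[1]),1),longdir=round(float(np.degrees(np.arctan2(e[1],e[0]))%180),1),z=np.percentile(p[:,2]*1000,[2,50,98]).round(1),n=len(p))
def hsv(p): return cv2.cvtColor(p,cv2.COLOR_RGB2HSV).astype(int)
def seg(p,W):
    H=hsv(p); h,s,v=H[...,0],H[...,1],H[...,2]; Z=W[...,2]
    M=dict(rim=(abs(h-29)<5)&(s>150)&(Z>.115)&(Z<.17), bar=(abs(h-112)<12)&(s>120)&(Z>.06)&(W[...,0]>.1),
      traywhite=(s<60)&(v>120)&(Z>.002)&(Z<.03)&(W[...,1]>-.3), orange=(abs(h-14)<7)&(s>170)&(v>150)&(Z>.02)&(Z<.05),
      mat=(v<60)&(abs(Z-.004)<.006), redcap=(h<4)&(s>200)&(Z>.05), carton=(abs(h-16)<7)&(abs(Z-.05)<.006))
    return M
def big(m):
    n,l,st,_=cv2.connectedComponentsWithStats(m.astype(np.uint8)); return l==1+np.argmax(st[1:,4])
E
python3 - <<'E'
from h import *
for n in("top","scene"):
    d=np.load(n+"0.npz"); p,W=d["p"],d["W"]; M=seg(p,W); print(n)
    for k,m in M.items():
        if m.sum()<10: print(k,m.sum()); continue
        if k!="orange" : m=big(m)
        print(k,rect(W,m))
d=np.load("top0.npz");W=d["W"]
for u,v in((20,20),(620,20),(20,460),(300,300)): print(u,v,W[v,u].round(3))
E
```

```text
top
rim {'c': array([480.8, 170.4]), 'size': array([160.5, 260.7]), 'longdir': 86.2, 'z': array([136.8, 159. , 162.3]), 'n': 2620}
bar {'c': array([ 473.9, -239.7]), 'size': array([ 21.4, 194.4]), 'longdir': 108.2, 'z': array([89.2, 95.7, 99.6]), 'n': 1080}
traywhite {'c': array([ 501.3, -227.3]), 'size': array([ 72.7, 176.5]), 'longdir': 110.3, 'z': array([ 4.5,  8.1, 12.4]), 'n': 2720}
orange {'c': array([ 480. , -234.6]), 'size': array([ 25.6, 136.8]), 'longdir': 151.5, 'z': array([20.3, 31.8, 37.2]), 'n': 139}
mat {'c': array([ 471.3, -228.5]), 'size': array([186.9, 237.3]), 'longdir': 105.1, 'z': array([0.2, 4.1, 8. ]), 'n': 2356}
redcap {'c': array([664.6,   2.7]), 'size': array([40.5, 40.6]), 'longdir': 0.8, 'z': array([66.5, 70.2, 73.5]), 'n': 428}
carton {'c': array([756.5,  -0.9]), 'size': array([38., 71.]), 'longdir': 161.4, 'z': array([46.3, 50.2, 53.8]), 'n': 818}
scene
rim {'c': array([481.8, 170.7]), 'size': array([165.1, 264.2]), 'longdir': 86.1, 'z': array([116.3, 144.8, 160. ]), 'n': 3225}
bar {'c': array([ 473.8, -238.2]), 'size': array([ 25.4, 192. ]), 'longdir': 112.7, 'z': array([75.6, 94. , 97.7]), 'n': 1736}
traywhite {'c': array([ 482.4, -226.8]), 'size': array([ 95.2, 181.4]), 'longdir': 107.8, 'z': array([ 4.1,  7.4, 11.1]), 'n': 3092}
orange {'c': array([514.4,  93.8]), 'size': array([112.5, 748.6]), 'longdir': 86.1, 'z': array([20.3, 30.1, 35.4]), 'n': 178}
mat {'c': array([ 472.8, -230.7]), 'size': array([192.6, 241.2]), 'longdir': 104.4, 'z': array([0.2, 3.3, 6.6]), 'n': 2485}
redcap {'c': array([6.66e+02, 5.00e-01]), 'size': array([42.2, 44.6]), 'longdir': 133.0, 'z': array([59.3, 68.7, 71.8]), 'n': 508}
carton {'c': array([758.5,   0.8]), 'size': array([45.7, 72.4]), 'longdir': 161.9, 'z': array([44.9, 48.9, 52. ]), 'n': 888}
20 20 [ 1.287  1.052 -0.758]
620 20 [ 1.37  -0.893 -0.753]
20 460 [ 0.177  0.631 -0.001]
300 300 [0.481 0.139 0.078]
```

Request:
{"api": "servo_tool", "payload": {
  "steps": [
    [[10,40,20,0,91],[20,80,20,0,91],[30,120,20,0,91],[40,160,20,0,91],[50,200,20,0,91],[60,240,20,0,91],[70,280,20,0,91],[80,320,20,0,91],[85,350,20,0,91],[90,380,20,0,91]]
  ]
}}

```text
t: 0.93
tool_pos: [0.2068, 0.8546, 0.2043]
orientation: [0.119, 0.993, 0.004, -0.001]
wrist_force: [-0.8, -0.3, -4.4]
opening: 0.0911
gripper_force: 0.0
```

Run:
```python
from h import *
from scipy.spatial.transform import Rotation as Ro
s=manip.get_state(); print(s["t"],np.round(s["joints"],3),s["tool_pos"],np.hypot(*s["tool_pos"][:2]),Ro.from_quat(s["orientation"]).as_matrix()[:,2])
```

```text
0.9333 [ 1.195  1.148  0.196  0.005  1.79  -0.136] [0.20682301 0.85460617 0.20429335] 0.879276672258512 [-0.00123963  0.0089406  -0.99995926]
```

Request:
{"api": "servo_tool", "payload": {
  "steps": [
    [[10,-39,5,-0.1,91],[19,-78,10,-0.2,91],[28,-117,15,-0.3,91],[38,-156,20,-0.4,91],[47,-195,20,-0.5,91],[57,-234,20,-0.6,91],[66,-273,20,-0.7,91],[76,-312,20,-0.8,91],[86,-351,20,-0.9,91],[95,-390,20,-1.0,91]]
  ]
}}

```text
t: 1.77
tool_pos: [0.2977, 0.4938, 0.2423]
orientation: [0.582, 0.813, 0.015, 0.01]
wrist_force: [-0.1, 0.7, -0.0]
opening: 0.0911
gripper_force: 0.0
```

```bash
cat >> h.py <<'E'
def tool():
    s=manip.get_state(); q=s["orientation"]; from scipy.spatial.transform import Rotation as Ro
    R=Ro.from_quat(q).as_matrix(); return dict(t=round(s["t"],2),pos=(np.array(s["tool_pos"])*1000).round(1),yaw=round(float(np.degrees(np.arctan2(R[1,1],R[0,1]))),2),tilt=R[:,2].round(3),F=np.round(s["wrist_force"],2),T=np.round(s["torque"],2),op=round(s["opening"]*1000,1),g=round(s["gripper_force"],1))
E
python3 - <<'E'
from h import *
print(tool())
for n in("top","scene"):
    d=np.load(n+"0.npz"); p,W=d["p"],d["W"]; M=seg(p,W)
    m=big(M["bar"]); q=W[m]; q=q[q[:,2]>.088]
    vx,vy,x0,y0=cv2.fitLine(q[:,:2].astype(np.float32)*1000,cv2.DIST_HUBER,0,.01,.01).ravel()
    a=np.degrees(np.arctan2(vy,vx)); l=(q[:,:2]*1000-[x0,y0])@[vx,vy]; e=np.percentile(l,[1,99]); c=np.array([x0,y0])+[vx*e.mean(),vy*e.mean()]
    print(n,"bar dir",a%180,"c",c,"len",np.ptp(e))
    m=M["traywhite"]|((W[...,2]>.03)&(W[...,2]<.1)); m=m&(W[...,0]<.62)&(W[...,1]<-.1)&(W[...,1]>-.37); m=big(m); print(rect(W,m))
    H=hsv(p); b=(H[...,2]<70)&(W[...,2]>.012)&(W[...,2]<.04)&(W[...,0]<.6)&(W[...,1]<-.1)
    k,l,st,ce=cv2.connectedComponentsWithStats(b.astype(np.uint8))
    o=M["orange"]; 
    for mm in(b,o&(W[...,1]<-.1)):
        k,l,st,ce=cv2.connectedComponentsWithStats(mm.astype(np.uint8))
        print([(np.nanmean(W[l==i],0)*1000).round(0).tolist() for i in range(1,k) if st[i,4]>25])
E
```

```text
{'t': 1.77, 'pos': array([297.7, 493.8, 242.3]), 'yaw': 18.76, 'tilt': array([ 0.033,  0.014, -0.999]), 'F': array([-0.14,  0.73, -0.04]), 'T': array([-0.09,  0.04,  0.02]), 'op': 91.1, 'g': 0.0}
top bar dir 110.17428 c [ 473.91448375 -237.98568859] len 184.408367659942
{'c': array([ 469.3, -240.3]), 'size': array([159. , 202.3]), 'longdir': 110.3, 'z': array([ 4.6, 10. , 97.9]), 'n': 7532}
[[528.0, -265.0, 34.0], [476.0, -178.0, 29.0], [459.0, -299.0, 28.0]]
[[528.0, -259.0, 29.0]]
scene bar dir 110.54562 c [ 476.35633671 -238.92276118] len 185.11363714809545
{'c': array([ 469.1, -231.2]), 'size': array([156.6, 220.2]), 'longdir': 110.4, 'z': array([ 4.5, 22.4, 96.8]), 'n': 8247}
[[481.0, -186.0, 27.0], [482.0, -292.0, 25.0], [528.0, -267.0, 34.0]]
[[446.0, -198.0, 33.0], [532.0, -265.0, 29.0]]
```

Request:
{"api": "servo_tool", "payload": {
  "steps": [
    [[9,-39,0,0.02,91],[19,-78,0,0.02,91],[28,-117,0,0.02,91],[38,-156,0,0.02,91],[47,-195,0,0.02,91],[57,-234,0,0.02,91],[66,-273,0,0.02,91],[75,-312,0,0.02,91],[85,-351,0,0.02,91],[94,-390,0,0.02,91]]
  ]
}}

```text
t: 2.6
tool_pos: [0.3921, 0.1031, 0.2422]
orientation: [0.572, 0.82, 0.015, 0.012]
wrist_force: [0.7, 0.8, -0.6]
opening: 0.0911
gripper_force: 0.0
```

Request:
{"api": "servo_tool", "payload": {
  "steps": [
    [[9,-39,0,0,91],[19,-78,0,0,91],[28,-117,0,0,91],[38,-156,0,0,91],[47,-195,0,0,91],[57,-234,0,0,91],[66,-273,0,0,91],[75,-312,0,0,91],[78,-325,0,0,91],[78,-325,0,0,91]]
  ]
}}

```text
t: 3.43
tool_pos: [0.4696, -0.2233, 0.2415]
orientation: [0.574, 0.819, 0.013, 0.011]
wrist_force: [-0.4, 0.2, 0.3]
opening: 0.091
gripper_force: 0.0
```

```bash
python3 -c "
from h import *
print(tool())"
```

```text
{'t': 3.43, 'pos': array([ 469.6, -223.3,  241.5]), 'yaw': 19.97, 'tilt': array([ 0.032,  0.008, -0.999]), 'F': array([-0.39,  0.2 ,  0.35]), 'T': array([-0.04,  0.06, -0.02]), 'op': 91.0, 'g': 0.0}
```

Request:
{"api": "servo_tool", "payload": {
  "steps": [
    [[6,-15,-30,0.005,70],[6,-15,-65,0.005,60],[6,-15,-100,0.005,50],[6,-15,-130,0.005,50],[6,-15,-150,0.005,50],[6,-15,-165,0.005,50],[6,-15,-175,0.005,50],[6,-15,-176,0.005,50],[6,-15,-176,0.005,50],[6,-15,-176,0.005,50]]
  ]
}}

```text
t: 4.27
tool_pos: [0.4759, -0.2353, 0.0658]
orientation: [0.57, 0.821, 0.013, 0.01]
wrist_force: [-0.2, -0.7, -0.2]
opening: 0.05
gripper_force: 0.0
```

```bash
python3 -c "
from h import *
print(tool())
c,W,R,t=cap('scene'); save(c,'pics/s1.png')
m=big(seg(c['pixels'],W)['bar']); print(rect(W,m))"
```

```text
{'t': 4.27, 'pos': array([ 475.9, -235.3,   65.8]), 'yaw': 20.49, 'tilt': array([ 0.032,  0.009, -0.999]), 'F': array([-0.22, -0.72, -0.16]), 'T': array([-0.07,  0.07,  0.02]), 'op': 50.0, 'g': 0.0}
{'c': array([ 483.7, -278.7]), 'size': array([80.2, 90.5]), 'longdir': 75.8, 'z': array([74.6, 93.8, 98.2]), 'n': 978}
```

View pics/s1.png

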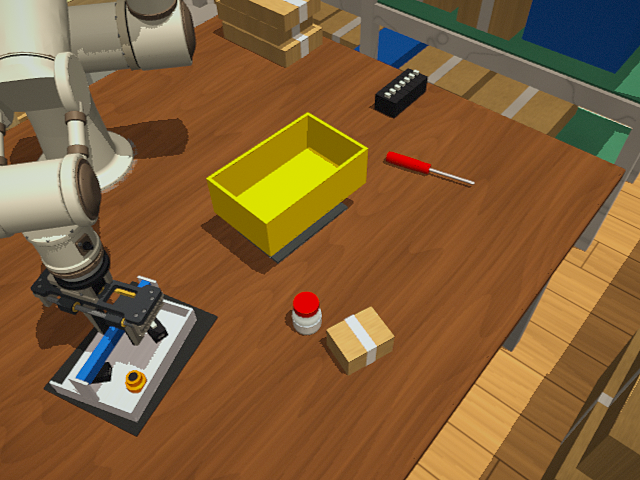

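Request:
{"api": "servo_tool", "payload": {
  "steps": [
    [[0,0,0,0,10],[0,0,0,0,10],[0,0,0,0,10],[0,0,0,0,10],[0,0,0,0,10],[0,0,0,0,10],[0,0,2,0,10],[0,0,5,0,10],[0,0,10,0,10],[0,0,16,0,10]]
  ],
  "squeeze": 35
}}

```text
t: 5.15
tool_pos: [0.4741, -0.2341, 0.0794]
orientation: [0.57, 0.821, 0.013, 0.008]
wrist_force: [-0.2, -0.3, -5.7]
opening: 0.0158
gripper_force: 35.0
```

```bash
python3 -c "
from h import *
print(tool())"
```

```text
{'t': 5.15, 'pos': array([ 474.1, -234.1,   79.4]), 'yaw': 20.45, 'tilt': array([ 0.028,  0.013, -1.   ]), 'F': array([-0.17, -0.3 , -5.66]), 'T': array([-0.03,  0.13,  0.01]), 'op': 15.8, 'g': 35.0}
```

Request:
{"api": "servo_tool", "payload": {
  "steps": [
    [[0,0,8,0,10],[0,0,18,0,10],[0,0,32,0,10],[0,0,50,0,10],[0,0,72,0,10],[0,0,96,0,10],[0,0,120,0,10],[0,0,142,0,10],[2,6,160,0,10],[6,18,174,0,10]]
  ]
}}

```text
t: 5.98
tool_pos: [0.4812, -0.2182, 0.2574]
orientation: [0.571, 0.821, 0.012, 0.011]
wrist_force: [0.7, -0.2, -7.0]
opening: 0.0159
gripper_force: 35.0
```

```bash
python3 -c "
from h import *
print(tool())"
```

```text
{'t': 5.98, 'pos': array([ 481.2, -218.2,  257.4]), 'yaw': 20.37, 'tilt': array([ 0.032,  0.008, -0.999]), 'F': array([ 0.68, -0.24, -7.  ]), 'T': array([-0.08,  0.17, -0.02]), 'op': 15.9, 'g': 35.0}
```

Request:
{"api": "servo_tool", "payload": {
  "steps": [
    [[3,7,2,-0.01,10],[9,20,3,-0.03,10],[18,38,3,-0.055,10],[28,62,3,-0.08,10],[41,89,3,-0.105,10],[54,116,3,-0.13,10],[66,143,3,-0.155,10],[79,171,3,-0.18,10],[91,198,3,-0.205,10],[104,225,3,-0.23,10]]
  ]
}}

```text
t: 6.82
tool_pos: [0.5847, 0.0098, 0.2564]
orientation: [0.661, 0.75, 0.011, 0.01]
wrist_force: [1.3, -0.5, -6.4]
opening: 0.0157
gripper_force: 35.0
```

Request:
{"api": "servo_tool", "payload": {
  "steps": [
    [[13,27,0,-0.025,10],[25,54,0,-0.05,10],[37,80,0,-0.075,10],[47,102,0,-0.1,10],[55,120,0,-0.125,10],[61,133,0,-0.15,10],[66,143,0,-0.17,10],[68,149,0,-0.185,10],[70,152,0,-0.19,10],[70,152,0,-0.19,10]]
  ]
}}

```text
t: 7.65
tool_pos: [0.6547, 0.1604, 0.2566]
orientation: [0.729, 0.685, 0.01, 0.011]
wrist_force: [-1.1, -0.2, -6.3]
opening: 0.0157
gripper_force: 35.0
```

```bash
cat >> h.py <<'E'
def look(name=None,cams=("top","scene")):
    print(tool())
    for n in cams:
        c,W,R,t=cap(n)
        if name: save(c,f"pics/{name}_{n}.png")
        np.savez(f"{name or 'l'}_{n}.npz",p=c["pixels"],W=W)
def stand(P): # world mm -> stand frame (x,y)
    a=np.radians(-3.8); d=np.asarray(P)[...,:2]-[481,170.5]; return np.stack([d[...,0]*np.cos(a)+d[...,1]*np.sin(a),-d[...,0]*np.sin(a)+d[...,1]*np.cos(a)],-1)
E
python3 -c "
from h import *
look('a')
print(stand(tool()['pos']))"
```

```text
{'t': 7.65, 'pos': array([654.7, 160.4, 256.6]), 'yaw': -3.58, 'tilt': array([ 0.03 , -0.002, -1.   ]), 'F': array([-1.11, -0.22, -6.35]), 'T': array([-0.1 ,  0.23,  0.01]), 'op': 15.7, 'g': 35.0}
[173.95397519   0.42955281]
```

View pics/a_scene.png

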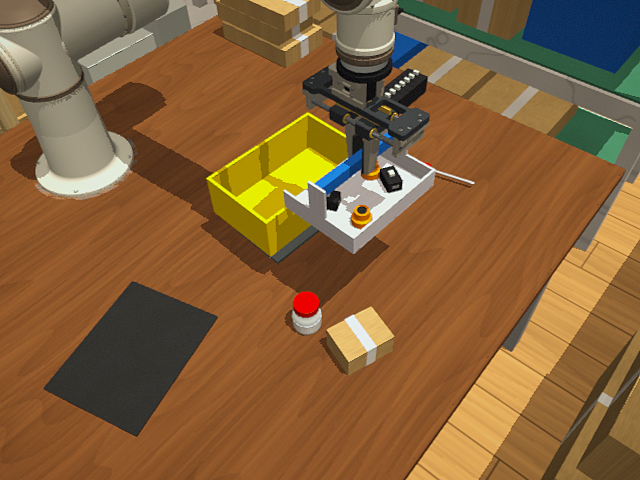

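View pics/a_top.png

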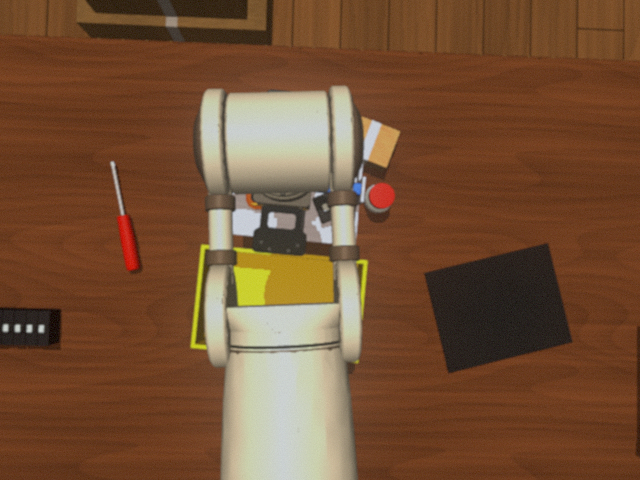

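```bash
cat >> h.py <<'E'
def trayfloor(W,p,lo=.14):
    H=hsv(p); m=(H[...,1]<70)&(H[...,2]>110)&(W[...,2]>lo); q=W[m]*1000; s=stand(q); k=(s[:,0]>40)&(s[:,0]<300)&(abs(s[:,1])<110); q=np.c_[s[k],q[k,2]]
    return q
def plane(q):
    rng=np.random.default_rng(0); best=None
    for _ in range(300):
        a=q[rng.choice(len(q),3,False)]; n=np.cross(a[1]-a[0],a[2]-a[0]); n/=np.linalg.norm(n)+1e-9
        if abs(n[2])<.5: continue
        i=abs((q-a[0])@n)<2.5
        if best is None or i.sum()>best.sum(): best=i
    r=q[best]; A=np.c_[r[:,0]-150,r[:,1],np.ones(len(r))]; k=np.linalg.lstsq(A,r[:,2],rcond=None)[0]
    return k,best
E
python3 -c "
from h import *
for n in('scene',):
    d=np.load(f'a_{n}.npz'); q=trayfloor(d['W'],d['p']); k,b=plane(q); print(n,len(q),b.sum(),'slopes deg',np.degrees(np.arctan(k[:2])),'z@150',k[2],'xrange',np.percentile(q[b][:,0],[.5,2,98,99.5]),'y',np.percentile(q[b][:,1],[1,99]))
# mat
for n in('top','scene'):
    d=np.load(f'a_{n}.npz'); W=d['W'];p=d['p']; m=(hsv(p)[...,2]<75)&(abs(W[...,2]-.004)<.008)&(W[...,1]<-.08)&(W[...,1]>-.4)&(W[...,0]<.65)&(W[...,0]>.3); print(n,rect(W,big(m)))
# rim heights
    H=hsv(p); m=(abs(H[...,0]-29)<5)&(H[...,1]>150)&(W[...,2]>.15); print('rim z',np.nanmedian(W[m][:,2]), m.sum())
d=np.load('top0.npz');W=d['W'];p=d['p'];H=hsv(p);m=(abs(H[...,0]-29)<5)&(H[...,1]>150)&(W[...,2]>.15);print(np.nanmedian(W[m][:,2]))
"
```

```text
scene 9138 2818 slopes deg [ 1.4256742  -0.02574387] z@150 198.90864898584218 xrange [100.6019573  106.55012952 249.94123886 250.49680301] y [-103.02433662   94.40503183]
top {'c': array([ 470.9, -229.8]), 'size': array([191.6, 241. ]), 'longdir': 104.9, 'z': array([0.2, 4.1, 8. ]), 'n': 13051}
rim z 0.15947142618447327 935
scene {'c': array([ 471.3, -231. ]), 'size': array([194. , 240.2]), 'longdir': 105.1, 'z': array([0.1, 3.4, 6.5]), 'n': 13727}
rim z 0.15777924037342225 1014
0.1592183757716202
```

Request:
{"api": "servo_tool", "payload": {
  "steps": [
    [[-3,0,0,0,10],[-8,0,0,0,10],[-14,1,-3,0,10],[-19,1,-8,0,10],[-22,1,-14,0,10],[-23,1,-20,0,10],[-23,1,-24,0,10],[-23,1,-26,0,10],[-23,1,-27,0,10],[-23,1,-27,0,10]]
  ]
}}

```text
t: 8.58
tool_pos: [0.6319, 0.1609, 0.2298]
orientation: [0.729, 0.684, 0.011, 0.011]
wrist_force: [0.2, -0.4, -6.6]
opening: 0.0158
gripper_force: 35.0
```

Request:
{"api": "servo_tool", "payload": {
  "steps": [
    [[0,0,-1,0,10],[0,0,-1,0,10],[0,0,-2,0,10],[0,0,-2,0,10],[0,0,-3,0,10],[0,0,-3,0,10],[0,0,-4,0,10],[0,0,-4,0,10],[0,0,-5,0,10],[0,0,-5,0,10]]
  ]
}}

```text
t: 9.42
tool_pos: [0.6318, 0.161, 0.225]
orientation: [0.729, 0.684, 0.011, 0.011]
wrist_force: [0.3, -0.1, -5.9]
opening: 0.0153
gripper_force: 35.0
```

```bash
python3 -c "
from h import *
T=tool();print(T,stand(T['pos']))"
```

```text
{'t': 9.42, 'pos': array([631.8, 161. , 225. ]), 'yaw': -3.61, 'tilt': array([ 0.031, -0.002, -1.   ]), 'F': array([ 0.26, -0.1 , -5.87]), 'T': array([-0.03,  0.19, -0.03]), 'op': 15.3, 'g': 35.0} [151.09806347   0.51499023]
```

Request:
{"api": "servo_tool", "payload": {
  "steps": [
    [[0,0,-0.5,0,10],[0,0,-0.5,0,10],[0,0,-1,0,10],[0,0,-1,0,10],[0,0,-1.5,0,10],[0,0,-1.5,0,10],[0,0,-2,0,10],[0,0,-2,0,10],[0,0,-2,0,10],[0,0,-2,0,10]]
  ]
}}

```text
t: 10.25
tool_pos: [0.6319, 0.161, 0.2232]
orientation: [0.729, 0.684, 0.011, 0.011]
wrist_force: [0.4, -0.4, -6.5]
opening: 0.0156
gripper_force: 35.0
```

```bash
python3 -c "
from h import *
T=tool();print(T,stand(T['pos']))"
```

```text
{'t': 10.25, 'pos': array([631.9, 161. , 223.2]), 'yaw': -3.61, 'tilt': array([ 0.031, -0.002, -1.   ]), 'F': array([ 0.35, -0.36, -6.52]), 'T': array([-0.04,  0.21,  0.02]), 'op': 15.6, 'g': 35.0} [151.19784362   0.52161762]
```

Request:
{"api": "servo_tool", "payload": {
  "steps": [
    [[0,0,-0.5,0,10],[0,0,-0.5,0,10],[0,0,-1,0,10],[0,0,-1,0,10],[0,0,-1.5,0,10],[0,0,-1.5,0,10],[0,0,-2,0,10],[0,0,-2,0,10],[0,0,-2,0,10],[0,0,-2,0,10]]
  ]
}}

```text
t: 11.08
tool_pos: [0.6319, 0.161, 0.2213]
orientation: [0.729, 0.684, 0.011, 0.012]
wrist_force: [1.1, -0.1, -5.9]
opening: 0.0152
gripper_force: 35.0
```

```bash
python3 -c "
from h import *
T=tool();print(T,stand(T['pos']))"
```

```text
{'t': 11.08, 'pos': array([631.9, 161. , 221.3]), 'yaw': -3.61, 'tilt': array([ 0.032, -0.002, -0.999]), 'F': array([ 1.11, -0.06, -5.87]), 'T': array([-0.11,  0.2 , -0.01]), 'op': 15.2, 'g': 35.0} [151.19784362   0.52161762]
```

Request:
{"api": "servo_tool", "payload": {
  "steps": [
    [[0,0,-0.5,0,10],[0,0,-0.5,0,10],[0,0,-1,0,10],[0,0,-1,0,10],[0,0,-1.5,0,10],[0,0,-1.5,0,10],[0,0,-2,0,10],[0,0,-2,0,10],[0,0,-2,0,10],[0,0,-2,0,10]]
  ]
}}

```text
t: 11.92
tool_pos: [0.6328, 0.161, 0.2205]
orientation: [0.729, 0.684, 0.012, 0.012]
wrist_force: [2.8, 0.2, 4.3]
opening: 0.016
gripper_force: 35.0
```

```bash
python3 -c "
from h import *
T=tool();print(T,stand(T['pos']));look('b',('scene',))
d=np.load('b_scene.npz'); q=trayfloor(d['W'],d['p']); k,b=plane(q); print(np.degrees(np.arctan(k[:2])),k[2],np.percentile(q[b][:,0],[.5,99.5]))
im=cv2.imread('pics/b_scene.png')[100:280,180:460]; cv2.imwrite('pics/b_c.png',cv2.resize(im,None,fx=2.8,fy=2.8,interpolation=cv2.INTER_CUBIC))"
```

```text
{'t': 11.92, 'pos': array([632.8, 161. , 220.5]), 'yaw': -3.61, 'tilt': array([ 0.034, -0.002, -0.999]), 'F': array([2.78, 0.17, 4.29]), 'T': array([-0.05,  0.2 ,  0.03]), 'op': 16.0, 'g': 35.0} [152.09586494   0.58126413]
{'t': 11.92, 'pos': array([632.8, 161. , 220.5]), 'yaw': -3.61, 'tilt': array([ 0.034, -0.002, -0.999]), 'F': array([2.78, 0.17, 4.29]), 'T': array([-0.05,  0.2 ,  0.03]), 'op': 16.0, 'g': 35.0}
[ 1.29300342 -0.31882473] 163.04297728814956 [ 77.28557741 227.94950701]
```

View pics/b_c.png

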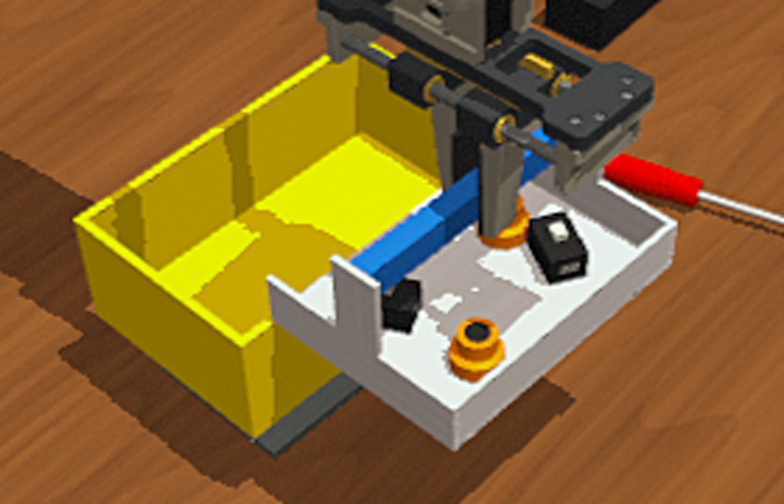

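Request:
{"api": "servo_tool", "payload": {
  "steps": [
    [[0,0,0.8,0,10],[0,0,0.8,0,10],[0,0,0.8,0,10],[0,0,0.8,0,10],[0,0,0.8,0,10],[0,0,0.8,0,10],[0,0,2.5,0,10],[3,0,3,0,10],[7,-0.5,3,0,10],[7,-0.5,3,0,10]]
  ],
  "squeeze": 25
}}

```text
t: 12.8
tool_pos: [0.6378, 0.1603, 0.2195]
orientation: [0.729, 0.684, 0.009, 0.01]
wrist_force: [0.0, 0.7, -7.6]
opening: 0.0158
gripper_force: 25.0
```

Request:
{"api": "servo_tool", "payload": {
  "steps": [
    [[0,0,-1,0,10],[0,0,-2,0,10],[0,0,-3,0,10],[0,0,-3.8,0,10],[0,0,-3.8,0,10],[-1,0,-3.8,0,10],[-2,0,-3.8,0,10],[-3,0,-3.8,0,10],[-4,0,-3.8,0,10],[-5,0,-3.8,0,10]]
  ]
}}

```text
t: 13.63
tool_pos: [0.6344, 0.1603, 0.2188]
orientation: [0.729, 0.684, 0.011, 0.012]
wrist_force: [3.0, -0.1, -6.1]
opening: 0.0153
gripper_force: 25.0
```

```bash
cat >> h.py <<'E'
def chk(n='c'):
    T=tool();print(T,stand(T['pos']).round(1)); c,W,R,t=cap('scene'); save(c,f'pics/{n}.png'); np.savez(f'{n}.npz',p=c['pixels'],W=W)
    q=trayfloor(W,c['pixels'],.12); k,b=plane(q); x=np.percentile(q[b][:,0],[.5,99.5]); print('slope',np.degrees(np.arctan(k[:2])).round(2),'x',x.round(1),'floor z at lip over rim',round(k[2]+k[0]*(x[0]-150)-157.8,1),b.sum())
E
python3 -c "
from h import *
chk('c1')"
```

```text
{'t': 13.63, 'pos': array([634.4, 160.3, 218.8]), 'yaw': -3.63, 'tilt': array([ 0.033, -0.002, -0.999]), 'F': array([ 3.01, -0.1 , -6.08]), 'T': array([-0.16, -0.51, -0.15]), 'op': 15.3, 'g': 25.0} [153.7  -0. ]
slope [ 3.8  -0.81] x [ 80.8 231. ] floor z at lip over rim -1.1 2111
```

Request:
{"api": "servo_tool", "payload": {
  "steps": [
    [[1,0,1,0,10],[1,0,2,0,10],[1,0,3,0,10],[0,0,3,0,10],[-2,0,4,0,10],[-4,0,6,0,10],[-6,0,7,0,10],[-8,0,8.5,0,10],[-10,0.5,10,0,10],[-10,0.5,10,0,10]]
  ]
}}

```text
t: 14.52
tool_pos: [0.6235, 0.1612, 0.2289]
orientation: [0.729, 0.684, 0.011, 0.011]
wrist_force: [0.6, -0.4, -6.2]
opening: 0.0157
gripper_force: 25.0
```

```bash
python3 -c "
from h import *
chk('c2')"
```

```text
{'t': 14.52, 'pos': array([623.5, 161.2, 228.9]), 'yaw': -3.6, 'tilt': array([ 0.032, -0.002, -1.   ]), 'F': array([ 0.65, -0.38, -6.16]), 'T': array([-0.05,  0.05, -0.07]), 'op': 15.7, 'g': 25.0} [142.8   0.2]
slope [1.74 0.33] x [ 72.6 219.9] floor z at lip over rim 11.5 2612
```

Request:
{"api": "servo_tool", "payload": {
  "steps": [
    [[4,0,0,0,10],[9,-0.5,0,0,10],[14,-1,0,0,10],[16,-1,0,0,10],[16,-1,0,0,10],[16,-1,-4,0,10],[16,-1,-8,0,10],[16,-1,-12,0,10],[16,-1,-12.5,0,10],[16,-1,-12.5,0,10]]
  ]
}}

```text
t: 15.4
tool_pos: [0.6393, 0.16, 0.215]
orientation: [0.729, 0.684, 0.01, 0.011]
wrist_force: [-0.4, 0.4, -7.7]
opening: 0.0154
gripper_force: 25.0
```

Request:
{"api": "servo_tool", "payload": {
  "steps": [
    [[-1,0,0,0,10],[-2,0,0,0,10],[-3,0,0,0,10],[-4,0,0,0,10],[-5,0,0.5,0,10],[-6,0,1,0,10],[-7,0,2,0,10],[-8,0.5,3,0,10],[-9,0.5,4,0,10],[-9,0.5,4,0,10]]
  ]
}}

```text
t: 16.23
tool_pos: [0.6325, 0.1602, 0.2208]
orientation: [0.729, 0.684, 0.012, 0.013]
wrist_force: [7.2, -1.2, -9.5]
opening: 0.0156
gripper_force: 25.0
```

```bash
python3 -c "
from h import *
chk('c3')"
```

```text
{'t': 16.23, 'pos': array([632.5, 160.2, 220.8]), 'yaw': -3.62, 'tilt': array([ 0.036, -0.002, -0.999]), 'F': array([ 7.16, -1.21, -9.49]), 'T': array([-0.27, -1.43, -0.11]), 'op': 15.6, 'g': 25.0} [151.8  -0.2]
slope [ 3.72 -0.25] x [ 80.7 230.7] floor z at lip over rim 0.8 2553
```

Request:
{"api": "servo_tool", "payload": {
  "steps": [
    [[0,0,0,0,10],[0,0,0,0,10],[-1,0,0.5,0,10],[-2,0,1,0,10],[-3,0,2,0,10],[-4,0,2.5,0,10],[-5,0,3,0,10],[-6,0.5,4,0,10],[-6,0.5,4,0,10],[-6,0.5,4,0,10]]
  ],
  "squeeze": 18
}}

```text
t: 17.12
tool_pos: [0.6272, 0.1606, 0.2256]
orientation: [0.729, 0.684, 0.013, 0.014]
wrist_force: [7.1, -0.2, -6.9]
opening: 0.017
gripper_force: 18.0
```

```bash
python3 -c "
from h import *
chk('c4')"
```

```text
{'t': 17.12, 'pos': array([627.2, 160.6, 225.6]), 'yaw': -3.63, 'tilt': array([ 0.038, -0.002, -0.999]), 'F': array([ 7.12, -0.19, -6.93]), 'T': array([-0.24, -1.44, -0.01]), 'op': 17.0, 'g': 18.0} [146.5  -0.2]
slope [7.33 0.53] x [ 82.8 230.1] floor z at lip over rim 1.2 2353
```

Request:
{"api": "servo_tool", "payload": {
  "steps": [
    [[-1.5,0,1,0,10],[-3,0,2,0,10],[-5,0,3.5,0,10],[-6.5,0,4.5,0,10],[-8,0.5,5.5,0,10],[-10,0.5,6.5,0,10],[-12,0.5,8,0,10],[-14,1,9,0,10],[-14,1,9,0,10],[-14,1,9,0,10]]
  ]
}}

```text
t: 18.0
tool_pos: [0.6139, 0.1616, 0.2356]
orientation: [0.729, 0.684, 0.014, 0.015]
wrist_force: [7.3, -1.9, -4.4]
opening: 0.0195
gripper_force: 18.0
```

```bash
python3 -c "
from h import *
chk('c5')"
```

```text
{'t': 18.0, 'pos': array([613.9, 161.6, 235.6]), 'yaw': -3.62, 'tilt': array([ 0.04 , -0.002, -0.999]), 'F': array([ 7.3 , -1.91, -4.37]), 'T': array([-0.25, -1.63, -0.02]), 'op': 19.5, 'g': 18.0} [ 1.332e+02 -1.000e-01]
slope [15.22 -0.  ] x [ 82.4 226.4] floor z at lip over rim 2.0 2203
```

Request:
{"api": "servo_tool", "payload": {
  "steps": [
    [[-2,0,1,0,10],[-4,0,2,0,10],[-6,0,3,0,10],[-8,0.5,4,0,10],[-10,0.5,5,0,10],[-12,0.5,6,0,10],[-14,1,7,0,10],[-15,1,7.5,0,10],[-15,1,7.5,0,10],[-15,1,7.5,0,10]]
  ]
}}

```text
t: 18.88
tool_pos: [0.5993, 0.1626, 0.2437]
orientation: [0.729, 0.684, 0.015, 0.015]
wrist_force: [8.1, -1.9, -4.0]
opening: 0.0224
gripper_force: 18.0
```

```bash
python3 -c "
from h import *
chk('c6')"
```

```text
{'t': 18.88, 'pos': array([599.3, 162.6, 243.7]), 'yaw': -3.63, 'tilt': array([ 0.042, -0.002, -0.999]), 'F': array([ 8.07, -1.92, -4.01]), 'T': array([-0.3 , -1.74, -0.07]), 'op': 22.4, 'g': 18.0} [118.6  -0. ]
slope [ 2.462e+01 -2.000e-02] x [ 79.3 218.2] floor z at lip over rim 0.6 1562
```

Request:
{"api": "servo_tool", "payload": {
  "steps": [
    [[-2,0,1,0,10],[-4,0,2,0,10],[-6,0,3,0,10],[-8,0.5,4,0,10],[-10,0.5,5,0,10],[-12,0.5,5.5,0,10],[-13,1,6,0,10],[-13,1,6,0,10],[-13,1,6,0,10],[-13,1,6,0,10]]
  ]
}}

```text
t: 19.77
tool_pos: [0.5858, 0.1635, 0.2492]
orientation: [0.729, 0.684, 0.014, 0.015]
wrist_force: [7.6, -1.0, -4.5]
opening: 0.0237
gripper_force: 18.0
```

```bash
python3 -c "
from h import *
chk('c7')
im=cv2.imread('pics/c7.png')[60:300,160:460]; cv2.imwrite('pics/c7c.png',cv2.resize(im,None,fx=2.4,fy=2.4,interpolation=cv2.INTER_CUBIC))"
```

```text
{'t': 19.77, 'pos': array([585.8, 163.5, 249.2]), 'yaw': -3.63, 'tilt': array([ 0.04 , -0.002, -0.999]), 'F': array([ 7.56, -0.98, -4.49]), 'T': array([-0.33, -1.58, -0.03]), 'op': 23.7, 'g': 18.0} [105.  -0.]
slope [-53.52  -0.07] x [ 83.9 210.3] floor z at lip over rim 248.8 2097
```

View pics/c7c.png

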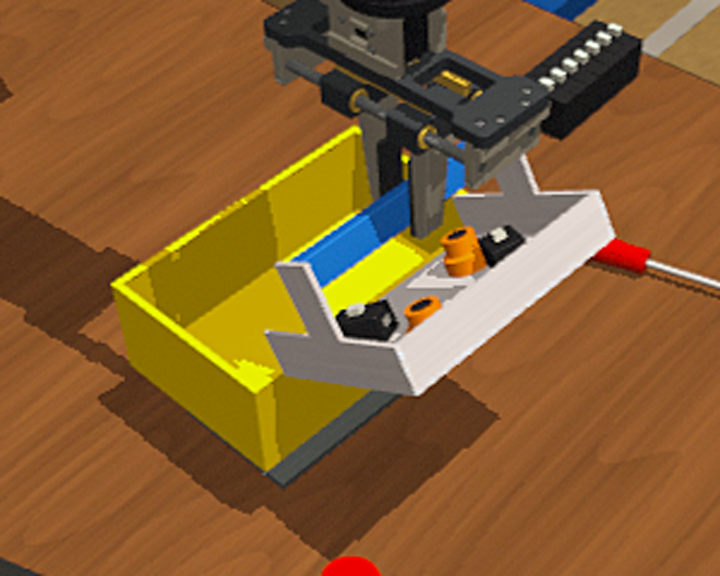

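```bash
sed -i "s/if abs(n\[2\])<.5: continue/if abs(n[2])<.5 or n[0]*n[2]>.02: continue/" h.py; python3 -c "
from h import *
d=np.load('c7.npz'); q=trayfloor(d['W'],d['p'],.12); k,b=plane(q); x=np.percentile(q[b][:,0],[.5,99.5]);print(np.degrees(np.arctan(k[:2])),x,k[2]+k[0]*(x[0]-150)-157.8,k[2]+k[0]*(80-150)-157.8,b.sum())"
```

```text
[30.22007252 -0.60462793] [ 79.33156871 210.48398386] 2.095718922731294 2.4850687865008183 838
```

Request:
{"api": "servo_tool", "payload": {
  "steps": [
    [[-1,0,0.5,0,10],[-2,0,1,0,10],[-4,0,2,0,10],[-6,0.5,2.5,0,10],[-8,0.5,3,0,10],[-9,0.5,3.5,0,10],[-9,0.5,3.5,0,10],[-9,0.5,3.5,0,10],[-9,0.5,3.5,0,10],[-9,0.5,3.5,0,10]]
  ]
}}

```text
t: 20.65
tool_pos: [0.5763, 0.1642, 0.2523]
orientation: [0.729, 0.684, 0.013, 0.014]
wrist_force: [5.8, -1.1, -4.6]
opening: 0.025
gripper_force: 18.0
```

```bash
cat >> h.py <<'E'
def fit(n):
    d=np.load(n+'.npz'); W,p=d['W'],d['p']; H=hsv(p); s=stand(W*1000); box=(s[...,0]>-75)&(s[...,0]<300)&(abs(s[...,1])<125)&(W[...,2]>.05)
    for nm,m in(('orange',(abs(H[...,0]-14)<7)&(H[...,1]>170)&(H[...,2]>150)&box),('black',(H[...,2]<50)&box&(W[...,2]<.24)&(s[...,0]>-60))):
        k,l,st,ce=cv2.connectedComponentsWithStats(m.astype(np.uint8)); print(nm,[(np.r_[s[l==i].mean(0),W[l==i][:,2].mean()*1000]).round(0).tolist() for i in range(1,k) if st[i,4]>20])
E
python3 -c "
from h import *
chk('c8'); fit('c7'); fit('c8')"
```

```text
{'t': 20.65, 'pos': array([576.3, 164.2, 252.3]), 'yaw': -3.62, 'tilt': array([ 0.039, -0.002, -0.999]), 'F': array([ 5.8 , -1.13, -4.63]), 'T': array([-0.24, -1.33,  0.03]), 'op': 25.0, 'g': 18.0} [95.5  0. ]
slope [40.4  1.6] x [ 80.3 198.3] floor z at lip over rim 0.1 696
orange [[121.0, 41.0, 201.0], [164.0, -49.0, 238.0]]
black [[152.0, 42.0, 226.0], [121.0, -58.0, 204.0]]
orange [[87.0, 38.0, 185.0], [121.0, -49.0, 211.0]]
black [[118.0, 39.0, 209.0], [98.0, -58.0, 196.0]]
```

Request:
{"api": "servo_tool", "payload": {
  "steps": [
    [[0,0,0.5,0,10],[-1,0,1,0,10],[-2,0,1.5,0,10],[-2,0,1.5,0,10],[-2,0,1.5,0,10],[-2,0,1.5,0,10],[-2,0,1.5,0,10],[-2,0,1.5,0,10],[-2,0,1.5,0,10],[-2,0,1.5,0,10]]
  ]
}}

```text
t: 21.53
tool_pos: [0.5741, 0.1642, 0.2536]
orientation: [0.729, 0.684, 0.013, 0.014]
wrist_force: [5.9, -0.5, -4.6]
opening: 0.0248
gripper_force: 18.0
```

```bash
python3 -c "
from h import *
chk('c9'); fit('c9')"
```

```text
{'t': 21.53, 'pos': array([574.1, 164.2, 253.6]), 'yaw': -3.62, 'tilt': array([ 0.039, -0.002, -0.999]), 'F': array([ 5.9 , -0.45, -4.59]), 'T': array([-0.16, -1.33, -0.02]), 'op': 24.8, 'g': 18.0} [93.3 -0.1]
slope [50.93  2.55] x [ 94.4 183.9] floor z at lip over rim 10.0 680
orange [[87.0, 38.0, 185.0], [119.0, -50.0, 213.0]]
black [[116.0, 39.0, 211.0], [96.0, -58.0, 197.0]]
```

```bash
python3 -c "
from h import *
im=cv2.imread('pics/c9.png')[90:270,200:440]; cv2.imwrite('pics/c9c.png',cv2.resize(im,None,fx=3.2,fy=3.2,interpolation=cv2.INTER_CUBIC))"
```

```text
(no output)
```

View pics/c9c.png

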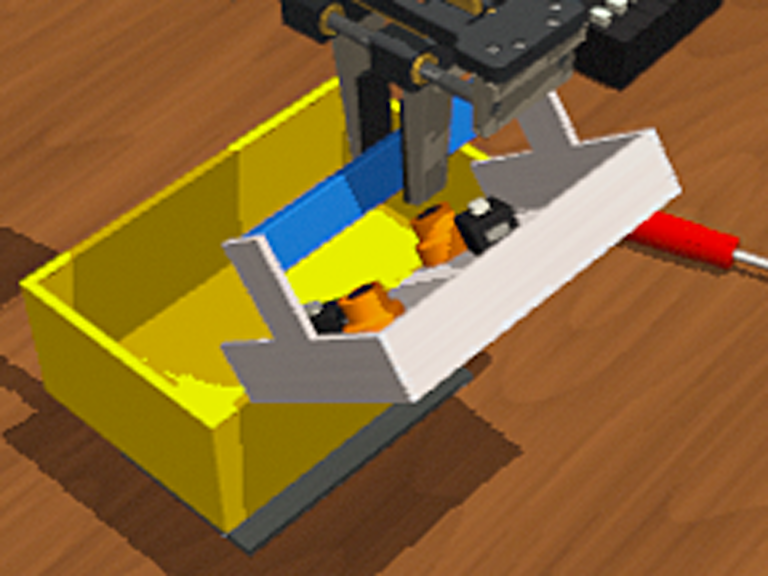

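Request:
{"api": "servo_tool", "payload": {
  "steps": [
    [[-2,0,0.5,0,10],[-5,0,1,0,10],[-8,0.5,1.5,0,10],[-11,0.5,2,0,10],[-14,1,2.5,0,10],[-17,1,2.5,0,10],[-20,1.5,2.5,0,10],[-22,1.5,2.5,0,10],[-22,1.5,2.5,0,10],[-22,1.5,2.5,0,10]]
  ]
}}

```text
t: 22.42
tool_pos: [0.5524, 0.1657, 0.257]
orientation: [0.729, 0.684, 0.014, 0.014]
wrist_force: [5.9, -1.0, -1.5]
opening: 0.0264
gripper_force: 18.0
```

```bash
python3 -c "
from h import *
chk('d1'); fit('d1')"
```

```text
{'t': 22.42, 'pos': array([552.4, 165.7, 257. ]), 'yaw': -3.62, 'tilt': array([ 0.04 , -0.002, -0.999]), 'F': array([ 5.91, -0.95, -1.46]), 'T': array([-0.27, -1.23, -0.05]), 'op': 26.4, 'g': 18.0} [71.6 -0.1]
slope [50.26  7.19] x [ 60.3 167.6] floor z at lip over rim 10.8 598
orange []
black []
```

```bash
python3 -c "
from h import *
c,W,R,t=cap('top')
a=cv2.imread('pics/d1.png')[60:300,180:500]; b=c['pixels'][220:400,150:450,::-1]
a=cv2.resize(a,(800,600))[:340]; b=cv2.resize(b,(433,260)); im=np.zeros((600,800,3),np.uint8); im[:340]=a; im[340:,:433]=b; cv2.imwrite('pics/d1c.png',im)"
```

```text
(no output)
```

View pics/d1c.png

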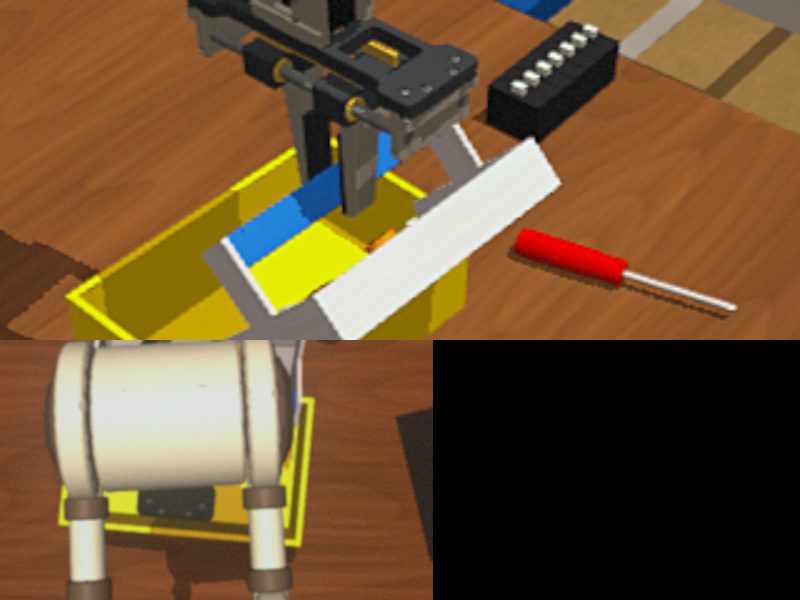

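```bash
python3 -c "
from h import *
c,W,R,t=cap('top'); np.savez('d2.npz',p=c['pixels'],W=W)
for n in('d1','d2'):
    d=np.load(n+'.npz'); W,p=d['W'],d['p']; H=hsv(p); s=stand(W*1000); box=(abs(s[...,0])<250)&(abs(s[...,1])<140)&(W[...,2]>.02)&(W[...,2]<.245)
    for nm,m in(('orange',(H[...,0]<19)&(H[...,1]>170)&(H[...,2]>100)&box),('black',(H[...,2]<45)&box)):
        k,l,st,ce=cv2.connectedComponentsWithStats(m.astype(np.uint8)); print(n,nm,[(np.r_[s[l==i].mean(0),W[l==i][:,2].mean()*1000,ce[i],st[i,4]]).round(0).tolist() for i in range(1,k) if st[i,4]>4])
"
```

```text
d1 orange [[65.0, 40.0, 184.0, 329.0, 158.0, 18.0], [196.0, -137.0, 69.0, 314.0, 295.0, 30.0]]
d1 black []
d2 orange [[193.0, -138.0, 70.0, 371.0, 195.0, 43.0]]
d2 black []
```

Request:
{"api": "servo_tool", "payload": {
  "steps": [
    [[0,0,0,0,10],[0,0,0,0,10],[0,0,0,0,10],[0,0,1,0,10],[0,0,2,0,10],[0,0,3,0,10],[-2,0,3.5,0,10],[-4,0,3.5,0,10],[-6,0.5,3.5,0,10],[-6,0.5,3.5,0,10]]
  ],
  "squeeze": 55
}}

```text
t: 23.4
tool_pos: [0.5431, 0.1667, 0.2572]
orientation: [0.729, 0.684, 0.01, 0.011]
wrist_force: [0.1, -0.0, -5.6]
opening: 0.0245
gripper_force: 55.0
```

```bash
cat >> h.py <<'E'
def fit2(n):
    for cam in('scene','top'):
        c,W,R,t=cap(cam); p=c['pixels']; save(c,f'pics/{n}_{cam}.png'); np.savez(f'{n}_{cam}.npz',p=p,W=W); H=hsv(p); s=stand(W*1000); box=(abs(s[...,0])<250)&(abs(s[...,1])<125)&(W[...,2]>.02)&(W[...,2]<.245)
        for nm,m in(('orange',(H[...,0]<19)&(H[...,1]>170)&(H[...,2]>100)&box),('black',(H[...,2]<45)&box)):
            k,l,st,ce=cv2.connectedComponentsWithStats(m.astype(np.uint8)); print(cam,nm,[(np.r_[s[l==i].mean(0),W[l==i][:,2].mean()*1000,st[i,4]]).round(0).tolist() for i in range(1,k) if st[i,4]>4])
E
python3 -c "
from h import *
chk('d3'); fit2('d4')"
```

```text
{'t': 23.4, 'pos': array([543.1, 166.7, 257.2]), 'yaw': -3.6, 'tilt': array([ 0.03 , -0.002, -1.   ]), 'F': array([ 0.09, -0.01, -5.58]), 'T': array([-0.04,  0.27,  0.04]), 'op': 24.5, 'g': 55.0} [62.2  0.3]
slope [45.88 12.76] x [ 44.1 169.1] floor z at lip over rim 3.4 588
scene orange [[-2.0, 43.0, 100.0, 25.0]]
scene black [[-3.0, 97.0, 100.0, 13.0], [-7.0, -76.0, 90.0, 130.0]]
top orange []
top black []
```

Request:
{"api": "servo_tool", "payload": {
  "steps": [
    [[0,0,0,0,10],[0,0,0,0,10],[0,0,0,0,10],[0,0,0,0,10],[0,0,0,0,10],[0,0,0,0,10],[0,0,0,0,10],[0,0,0,0,10],[0,0,0,0,10],[0,0,0,0,10]]
  ]
}}

```text
t: 24.38
tool_pos: [0.5439, 0.1665, 0.2574]
orientation: [0.729, 0.684, 0.011, 0.011]
wrist_force: [-0.6, -0.5, -4.6]
opening: 0.0244
gripper_force: 55.0
```

```bash
python3 -c "
from h import *
print(tool()); fit2('d5')"
```

```text
{'t': 24.38, 'pos': array([543.9, 166.5, 257.4]), 'yaw': -3.61, 'tilt': array([ 0.031, -0.002, -1.   ]), 'F': array([-0.57, -0.51, -4.63]), 'T': array([-0.04,  0.29,  0.02]), 'op': 24.4, 'g': 55.0}
scene orange [[-2.0, 41.0, 100.0, 22.0]]
scene black [[-2.0, 96.0, 100.0, 13.0], [-6.0, -76.0, 90.0, 129.0]]
top orange []
top black []
```

Request:
{"api": "servo_tool", "payload": {
  "steps": [
    [[0,0,4,0,10],[0,0,10,0,10],[0,0,18,0,10],[0,0,28,0,10],[0,0,38,0,10],[0,-3,48,0,10],[0,-10,58,0,10],[0,-20,65,0,10],[0,-32,70,0,10],[0,-46,72,0,10]]
  ]
}}

```text
t: 25.32
tool_pos: [0.5442, 0.1192, 0.3308]
orientation: [0.729, 0.684, 0.011, 0.012]
wrist_force: [0.5, 0.9, -4.7]
opening: 0.0247
gripper_force: 55.0
```

Request:
{"api": "servo_tool", "payload": {
  "steps": [
    [[-2,-16,0,0,10],[-4,-34,0,0,10],[-7,-56,0,0,10],[-11,-80,0,0,10],[-15,-106,0,0,10],[-19,-132,0,0,10],[-23,-158,0,0,10],[-27,-182,0,0,10],[-30,-200,0,0,10],[-31,-210,0,0,10]]
  ]
}}

```text
t: 26.15
tool_pos: [0.5119, -0.0927, 0.3294]
orientation: [0.73, 0.683, 0.01, 0.012]
wrist_force: [0.1, -1.0, -5.5]
opening: 0.0245
gripper_force: 55.0
```

```bash
python3 -c "
from h import *
print(tool()); fit2('d6')
a=cv2.imread('pics/d6_scene.png'); b=cv2.imread('pics/d6_top.png')
im=np.zeros((600,800,3),np.uint8); im[:340,:453]=cv2.resize(a,(453,340)); im[:340,453:]=cv2.resize(b[60:400,180:527],(347,340)); im[340:,:]=cv2.resize(a[100:250,180:640],(800,260)); cv2.imwrite('pics/d6c.png',im)"
```

```text
{'t': 26.15, 'pos': array([511.9, -92.7, 329.4]), 'yaw': -3.8, 'tilt': array([ 0.031, -0.003, -1.   ]), 'F': array([ 0.09, -1.04, -5.46]), 'T': array([-0.02,  0.33,  0.05]), 'op': 24.5, 'g': 55.0}
scene orange [[13.0, 32.0, 92.0, 91.0]]
scene black [[-3.0, 99.0, 100.0, 11.0], [12.0, 83.0, 93.0, 120.0], [-12.0, -75.0, 91.0, 146.0]]
top orange [[41.0, 18.0, 102.0, 243.0]]
top black []
```

View pics/d6c.png

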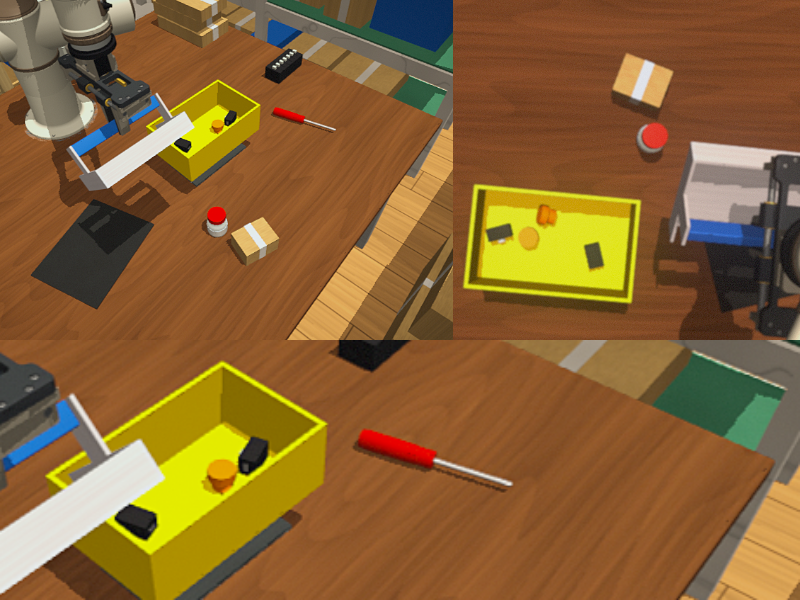

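Request:
{"api": "servo_tool", "payload": {
  "steps": [
    [[-3,-10,-6,0.03,10],[-8,-25,-18,0.08,10],[-13,-43,-38,0.13,10],[-19,-62,-62,0.18,10],[-25,-82,-88,0.23,10],[-31,-100,-114,0.27,10],[-36,-116,-138,0.3,10],[-40,-127,-158,0.32,10],[-41,-132,-172,0.328,10],[-42,-133,-178,0.328,10]]
  ]
}}

```text
t: 27.08
tool_pos: [0.4697, -0.2218, 0.1489]
orientation: [0.607, 0.794, 0.013, 0.008]
wrist_force: [-0.5, 1.2, -5.0]
opening: 0.0247
gripper_force: 55.0
```

```bash
cat >> h.py <<'E'
def mat(P):
    a=np.radians(15.0); d=np.asarray(P)[...,:2]-[471,-230.3]; return np.stack([d[...,0]*np.cos(a)+d[...,1]*np.sin(a),-d[...,0]*np.sin(a)+d[...,1]*np.cos(a)],-1)
def cloud(n):
    c,W,R,t=cap('scene'); save(c,f'pics/{n}.png'); H=hsv(c['pixels']); q=W*1000; s=mat(q); k=(abs(s[...,0])<150)&(abs(s[...,1])<125)&(q[...,2]>7)
    w=k&(H[...,1]<70)&(H[...,2]>110)&(q[...,2]<250); g=np.c_[s[w],q[w][:,2]]
    b=k&(abs(H[...,0]-112)<12)&(H[...,1]>120); bb=np.c_[s[b],q[b][:,2]]
    print('white x',np.percentile(g[:,0],[.5,99.5]).round(1),'y',np.percentile(g[:,1],[.5,99.5]).round(1),'z',np.percentile(g[:,2],[.5,99.5]).round(1),'bar',np.percentile(bb,[1,50,99],axis=0).round(1).tolist())
    return g
E
python3 -c "
from h import *
T=tool();print(T,mat(T['pos'])); cloud('e1')"
```

```text
{'t': 27.08, 'pos': array([ 469.7, -221.8,  148.9]), 'yaw': 15.17, 'tilt': array([ 0.027,  0.011, -1.   ]), 'F': array([-0.46,  1.17, -5.02]), 'T': array([-0.03,  0.34,  0.04]), 'op': 24.7, 'g': 55.0} [0.94425831 8.54683428]
white x [-14.1 109.9] y [-95.  105.2] z [ 53.4 181.3] bar [[-12.7, -87.1, 155.7], [4.9, -42.7, 165.8], [31.4, 23.3, 331.0]]
```

Request:
{"api": "servo_tool", "payload": {
  "steps": [
    [[0,-1,-8,0,10],[1,-3,-18,0,10],[1,-4,-28,0,10],[1,-4,-36,0,10],[1,-4,-42,0,10],[1,-4,-45,0,10],[1,-4,-45,0,10],[1,-4,-45,0,10],[1,-4,-45,0,10],[1,-4,-45,0,10]]
  ]
}}

```text
t: 27.97
tool_pos: [0.4723, -0.2268, 0.107]
orientation: [0.607, 0.794, 0.013, 0.01]
wrist_force: [0.4, -0.4, -5.2]
opening: 0.0247
gripper_force: 55.0
```

Request:
{"api": "servo_tool", "payload": {
  "steps": [
    [[0,0,0,0,10],[0,0,0,0,10],[0,0,0,0,10],[0,0,0,0,10],[0,0,0,0,10],[0,0,0,0,10],[0,0,0,0,10],[0,0,0,0,10],[0,0,0,0,10],[0,0,0,0,10]]
  ],
  "squeeze": 15
}}

```text
t: 28.8
tool_pos: [0.4719, -0.2265, 0.1064]
orientation: [0.607, 0.794, 0.013, 0.01]
wrist_force: [-0.2, -0.3, -4.8]
opening: 0.0161
gripper_force: 15.0
```

```bash
python3 -c "
from h import *
T=tool();print(T,mat(T['pos'])); cloud('e2')"
```

```text
{'t': 28.8, 'pos': array([ 471.9, -226.5,  106.4]), 'yaw': 15.18, 'tilt': array([ 0.03 ,  0.008, -1.   ]), 'F': array([-0.18, -0.3 , -4.79]), 'T': array([-0.09,  0.13, -0.02]), 'op': 16.1, 'g': 15.0} [1.85284562 3.437581  ]
white x [-70.7  85. ] y [-99.  100.5] z [ 22.3 243.9] bar [[-7.2, -93.6, 93.8], [8.0, -48.1, 112.9], [30.4, 18.6, 291.5]]
```

```bash
python3 -c "
from h import *
g=cloud('e3'); k,b=plane(g); f=g[b]; print(np.degrees(np.arctan(k[:2])),'z@0',k[2]+k[0]*(-150+150)-k[0]*0, 'z at x=0',k[2]-150*k[0],b.sum())
r=cv2.minAreaRect(g[g[:,2]<90][:,:2].astype(np.float32)); print(r)
print(np.percentile(f[:,0],[.5,99.5]),np.percentile(f[:,1],[.5,99.5]))"
```

```text
white x [-70.8  85.6] y [-98.9 100.4] z [ 22.5 242.4] bar [[-14.0, -93.6, 93.8], [7.9, -48.3, 112.7], [28.4, 19.3, 293.6]]
[1.16273581 1.77853763] z@0 30.60825731146242 z at x=0 27.56380413818422 4661
((3.863006591796875, 1.7686920166015625), (202.3701171875, 153.69822692871094), 89.78793334960938)
[-71.05976151  78.62915017] [-96.94677591  98.55733845]
```

Request:
{"api": "servo_tool", "payload": {
  "steps": [
    [[-0.5,-1,-2,0,10],[-1,-2,-4,0,10],[-1,-2,-7,0,10],[-1,-2,-10,0,10],[-1,-2,-13,0,10],[-1,-2,-15,0,10],[-1,-2,-17,0,10],[-1,-2,-18,0,10],[-1,-2,-18,0,10],[-1,-2,-18,0,10]]
  ]
}}

```text
t: 29.73
tool_pos: [0.471, -0.2286, 0.0886]
orientation: [0.607, 0.794, 0.012, 0.01]
wrist_force: [0.4, 1.0, -4.1]
opening: 0.0161
gripper_force: 15.0
```

```bash
cat >> h.py <<'E'
def tr(n):
    T=tool();print(T,mat(T['pos']).round(1)); g=cloud(n); k,b=plane(g); r=cv2.minAreaRect(g[g[:,2]<60][:,:2].astype(np.float32)); print('slope',np.degrees(np.arctan(k[:2])).round(2),'z0',(k[2]-150*k[0]).round(1),np.round(r[0],1),np.round(r[1],1),round(r[2],1))
E
python3 -c "
from h import *
tr('e4')"
```

```text
{'t': 29.73, 'pos': array([ 471. , -228.6,   88.6]), 'yaw': 15.19, 'tilt': array([ 0.031,  0.008, -0.999]), 'F': array([ 0.35,  0.99, -4.1 ]), 'T': array([-0.07,  0.21, -0.01]), 'op': 16.1, 'g': 15.0} [0.4 1.6]
white x [-72.6  83.5] y [-101.1   98. ] z [  7.1 225.7] bar [[-9.1, -95.7, 77.3], [6.3, -50.5, 95.8], [20.4, 11.9, 270.6]]
slope [0.55 0.88] z0 10.2 [ 1.5 -0.7] [201.3 154.2] 89.9
```

Request:
{"api": "servo_tool", "payload": {
  "steps": [
    [[0,0,-0.5,0,10],[0,0,-1,0,10],[0,0,-1.5,0,10],[0,0,-2,0,10],[0,0,-2.5,0,10],[0,0,-3,0,10],[0,0,-3,0,10],[0,0,-3,0,10],[0,0,-3,0,10],[0,0,-3,0,10]]
  ]
}}

```text
t: 30.62
tool_pos: [0.4715, -0.2286, 0.0859]
orientation: [0.607, 0.794, 0.013, 0.01]
wrist_force: [2.9, 2.5, 2.4]
opening: 0.016
gripper_force: 15.2
```

```bash
python3 -c "
from h import *
tr('e5')"
```

```text
{'t': 30.62, 'pos': array([ 471.5, -228.6,   85.9]), 'yaw': 15.18, 'tilt': array([ 0.032,  0.008, -0.999]), 'F': array([2.94, 2.52, 2.43]), 'T': array([ 0.46, -0.25,  0.02]), 'op': 16.0, 'g': 15.2} [0.9 1.5]
white x [-72.8  84.4] y [-102.1   97.6] z [  7.  223.8] bar [[-7.5, -95.1, 75.7], [6.8, -50.4, 94.2], [31.6, 16.8, 270.4]]
slope [ 0.21 -0.04] z0 8.4 [ 1.3 -1.3] [152.8 202. ] 0.1
```

Request:
{"api": "servo_tool", "payload": {
  "steps": [
    [[0,0,0.5,0,16],[0,0,0.5,0,18],[0,0,0.5,0,22],[0,0,0.5,0,28],[0,0,0.5,0,36],[0,0,0.5,0,44],[0,0,0.5,0,50],[0,0,0.5,0,50],[0,0,5,0,50],[0,0,15,0,50]]
  ]
}}

```text
t: 31.5
tool_pos: [0.47, -0.2278, 0.0997]
orientation: [0.607, 0.794, 0.013, 0.008]
wrist_force: [0.6, -0.4, -0.2]
opening: 0.0506
gripper_force: 0.0
```

Request:
{"api": "servo_tool", "payload": {
  "steps": [
    [[0,0,20,0,50],[0,0,45,0,50],[-5,5,75,0,50],[-20,15,105,0,50],[-35,30,135,0,50],[-50,50,150,0,50],[-65,75,160,0,50],[-80,105,160,0,50],[-90,135,160,0,50],[-95,150,160,0,50]]
  ]
}}

```text
t: 32.33
tool_pos: [0.3749, -0.0763, 0.2617]
orientation: [0.607, 0.795, 0.013, 0.011]
wrist_force: [0.4, -0.4, -0.1]
opening: 0.05
gripper_force: 0.0
```

```bash
python3 -c "
from h import *
tr('e6')
c,W,R,t=cap('top'); H=hsv(c['pixels']); q=W*1000; s=mat(q); k=(abs(s[...,0])<110)&(abs(s[...,1])<125)&(q[...,2]>2)&(q[...,2]<60)&(H[...,1]<70)&(H[...,2]>110); r=cv2.minAreaRect(s[k].astype(np.float32)); print('top',r)
M=seg(c['pixels'],W)
for n in('redcap','carton','rim'): print(n,rect(W,big(M[n])))
fit2('e7')"
```

```text
{'t': 32.33, 'pos': array([374.9, -76.3, 261.7]), 'yaw': 15.24, 'tilt': array([ 0.032,  0.008, -0.999]), 'F': array([ 0.41, -0.39, -0.13]), 'T': array([-0.11,  0.08,  0.01]), 'op': 50.0, 'g': 0.0} [-53.  173.6]
white x [-73.6  76.6] y [-102.2   97.7] z [ 7.  95.8] bar [[-7.1, -94.3, 75.0], [6.3, -9.6, 93.8], [9.8, 90.8, 98.0]]
slope [ 0.14 -0.05] z0 8.3 [-3.1  5.5] [216.4 161.3] 90.0
top ((-3.0313568115234375, -9.541549682617188), (218.6969757080078, 157.01547241210938), 89.7961654663086)
redcap {'c': array([663.7,   1.8]), 'size': array([39.2, 42.2]), 'longdir': 136.7, 'z': array([66.9, 70.4, 73.6]), 'n': 421}
carton {'c': array([774.1,  48.7]), 'size': array([36.7, 71. ]), 'longdir': 160.7, 'z': array([46.3, 50.2, 53.8]), 'n': 816}
rim {'c': array([480.8, 170.6]), 'size': array([160.3, 260.4]), 'longdir': 86.2, 'z': array([138.1, 159. , 162.4]), 'n': 2593}
scene orange [[13.0, 32.0, 92.0, 95.0]]
scene black [[10.0, 87.0, 96.0, 203.0], [-14.0, -73.0, 93.0, 246.0]]
top orange [[41.0, 18.0, 102.0, 266.0]]
top black []
```

```bash
python3 -c "
from plant import manip
print(manip.job_done())"
```

```text
the job is handed in; nothing more can be done
None
```

The job is handed in: all four fittings are in the bin, and the empty tray is flat on its mat, about 2–3 mm off centre, and released. I tipped it by pushing the lip's edge against the bin wall, because the gripper could not tilt, and the lip slipped over the rim once and was reset; the jar measured unmoved, and the carton and screwdriver were only judged unmoved by eye in the last picture.

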